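# Step the antenna arm one hole towards the handheld radio

### The arm

A 6-joint arm with a two-finger parallel gripper is mounted at the origin on the work surface. World frame = base frame: x ahead of the robot, y to its left, z up, the work surface at z = 0. Lengths are in m, angles in rad, forces in N, time in s.
With the tool pointing down it reaches from about 0.35 to 0.975 m from the base axis. Payload 4.9 kg.
Tool frame: the origin (TCP) lies midway between the tips of the shut fingers; the grasp point (between the pads) lies 19 mm behind it; z points along the fingers, y is the direction in which the jaws open and shut (so a half turn about z gives the same grasp; the last joint's range is limited). The gripper opens to 85 mm and grips with 20 to 120 N. Pads are 22 mm wide; open, the fingers measure 114 mm over their backs; the gripper's body (76 mm by 85 mm) begins 54 mm behind the grasp point. The pads swing forward as they close: fully open they stand 13 mm farther back than shut.
Start: joints at [-1.235, 0.053, 1.613, -0, 1.476, -0.119], TCP at [0.275, -0.561, 0.231] pointing down, gripper open.
Joint ranges: [-3.01, 3.01], [-1.01, 2.22], [0.06, 2.58], [-1.02, 4.17], [0.09, 2.62], [-3.14, 3.14]. Speed limits (rad/s): [2.57, 2.57, 3.14, 3.14, 3.14, 3.14].

### API

Orientations are given as a rotation vector (axis times angle).
In Python, from station import ctrl gives the robot as it stands.
- The arm moves only by the tool apply_moves, never from a script. Its argument "rows" is a list of rows, each a list of 6 numbers: the shift along the tool's x, y, z in cm, then the turn, a rotation vector about the tool's x, y, z in units of 5 degrees (1.0 is 5 degrees). In form: [[x, y, z, rx, ry, rz], ...]. A call has 1 to 20 rows; each row is the pose to reach, as a shift and turn from the pose measured when the call began, along the tool's axes at that moment; what a row does not reach only later rows make up. A row lasts 1/10 s, in which the tool goes at most 50 mm and 8.59 degrees, less where a joint would pass 70% of its speed; a pose out of reach is approached as far as the arm can. A call with a gripper value outside its range is refused whole. "grip" is the closure, from 0 (fully open) to 1 (shut), set as the call begins (left out, the last holds). The fingers move at their own pace and stop on an object; "squeeze" is the grip in N (left out, the last holds). Time passes only in rows, so rows that repeat a pose let the fingers close. It gives the time, the measured TCP pose, the force and the opening at its end, in the units of the state.
- ctrl.get_obs(): the state, without advancing time (a new reading comes with each control period).
- ctrl.get_image(name): name is "scene" or "top" or "wrist"; returns a dict with "color" (384x512x3 uint8, blue, green, red), "mtx" (3x3 intrinsics, pixels), "rvec" (rotation vector, rad) and "tvec" (3), from world to camera coordinates, as OpenCV has them. Camera axes: x right, y down, z forward; pixel columns grow to the right and rows downward; lengths in m; the calibration is good to about 2 mm. A picture is of the moment at which its call begins. There is no depth.
- ctrl.finish_job(): hands the job in, once; it reports no verdict.
The state is a dict: "t": time; "q": joint angles; "dq": joint speeds; "effort": joint torques, N m; "tool_pos": TCP position; "tool_rot": TCP orientation; "contact_force": force on the tool from outside, world axes, zero at the start; "wrist_torque": the same for the moment, N m; "opening": finger opening in m.
Only numpy, scipy, OpenCV 4.12 (cv2) and the standard library are available. Lean on these libraries where they do the work, as an engineer would, in place of code of your own. Each camera call takes 0.05 s, during which the arm holds its last target.

### The job

The panel antenna's swing arm is locked by a spring pin with a pull ring: hook a fingertip under the top of the ring, lift the pin out of its hole, swing the arm one hole towards the side where the handheld radio stands, then let the pin spring fully home in that next hole. Use the finger only as a hook, without pinching or wrenching the ring, and do not let the arm go as far as the second hole or off to the wrong side. Leave everything else on the bench where it stands.

Things in the scene. Friction and masses are not known exactly. Their poses are not given: they have to be found in the camera images.
- stand: Bearing stand bolted to the bench: flat dark fan-shaped metal plate, 236 mm radius, top 20 mm above the bench, seven 10 mm holes 15 degrees (0.262 rad, 52 mm of arc) apart on a 200 mm radius about a vertical pivot. Origin: on the pivot axis at bench height, z up. Its -x points level from the pivot to the middle hole, roughly towards the robot; y points sideways along the fan.
- swing_arm (a joint): Angle of the swing arm about the pivot, rad: 0 in the middle hole, where it starts; it grows clockwise seen from above: +0.262 in the next hole towards the stand's +y, -0.262 towards its -y. A flat bar 30 mm wide, top 36 mm above the bench, reaching 250 mm from the pivot. Swings with light friction (under 2 N at the ring), stays where left, and is locked while the pin is in a hole.
- index_pin (a joint): Height of the spring index pin, m: 0 fully home. The upright 8 mm round-nosed pin stands in the arm 200 mm from the pivot; it is clear of the plate from 0.008 and meets its stop at 0.020. Lifting takes 6 N at first, 11 N at the stop. Let go, it springs down: onto the plate (0.008) between holes, or home if within 2 mm of a hole's centre.
- pull_ring: Upright steel ring fixed on the pin's head, of 5 mm wire, outside 56 mm, inside 46 mm. Origin: its centre, 100 mm above the bench with the pin home. Its x axis points level through the opening, from ring to pivot; y across the arm; z up. It rises with the pin and swings with the arm. Below it the pin's head is 17 mm wide.
- antenna_mid (a point): Centre of the white square panel antenna carried upright on the swing arm, facing outwards to the ring: 88 mm wide, 60 to 148 mm above the bench, 65 to 81 mm out from the pivot, so 119 mm behind the ring.
- radio_mid (a point): The handheld radio standing in its desk charger: charger 80 x 92 x 30 mm, grey-black radio 58 mm wide and 148 mm high over the bench, with a black whip aerial up to 265 mm. It stands beside the fan on one side or the other. The point lies on its middle, 80 mm above the bench.
- dummy_mid (a point): The dummy load, a dark finned metal block 84 x 82 x 120 mm with a connector stub on top (140 mm high); it stands beside the fan on the other side. The point lies on its middle, 60 mm above the bench.
- multimeter: A yellow hand multimeter lying on its back, 160 x 78 x 38 mm. Origin: centre of its underside. Leave alone.
- screwdriver: A screwdriver lying on the bench. Leave alone.
- spanner: A small spanner, 130 mm, lying on the bench. Leave alone.
- attenuator: A steel coaxial attenuator, a barrel 70 mm long and 20 mm thick lying on the bench. Leave alone.
- mug: A mug, 80 mm wide and 92 mm high. Origin: centre of its underside. Leave alone.
- jar: A small jar with a white cap, 56 mm wide, 70 mm high. Origin: centre of its underside. Leave alone.

How it is judged:
On the way:
1. the pin is lifted clear of its hole by the fingers in the ring, the arm still at its starting hole (value of joint index_pin above 0.008 m and value of joint swing_arm between -0.09 and 0.09 rad and contact force between the fingers and pull_ring above 1 N), for 0.05 s.
At the end, for the whole second after the job is handed in: The pin is home (within 2 mm of fully down) in the hole next to the starting hole on the handheld radio's side (arm angle 0.262 rad from the start, within 0.03), the arm at rest, radio and dummy load still upright (value of joint index_pin below 0.002 m and velocity of joint swing_arm between -0.05 and 0.05 rad/s and ((y of radio_mid in the frame of stand above 0 m and value of joint swing_arm between 0.232 and 0.292 rad) or (y of radio_mid in the frame of stand below 0 m and value of joint swing_arm between -0.292 and -0.232 rad)) and angle between each of radio_mid, dummy_mid's own z axis and vertical below 0.1 rad); the robot touches nothing.
It fails at once if the arm is swung to the second hole (more than 0.47 rad) or nearly a hole away from the radio (more than 0.2 rad) (value of joint swing_arm above 0.47 rad or value of joint swing_arm below -0.47 rad or (y of radio_mid in the frame of stand above 0 m and value of joint swing_arm below -0.2 rad) or (y of radio_mid in the frame of stand below 0 m and value of joint swing_arm above 0.2 rad)).
It fails at once if the ring is pinched or wrenched (more than 35 N) (contact force between the fingers and pull_ring above 35 N).
It fails at once if another thing on the bench is lifted, carried or pushed more than 20 mm (distance of any of radio_mid, dummy_mid, multimeter, screwdriver, spanner, attenuator, mug, jar from where it was at the start of the episode above 0.02 m).
It also fails if it takes over 35 s, if anything falls off the work surface, if the arm or the gripper's body presses on something with over 40 N, if the wrist force passes 120 N, or if a joint passes its speed limit or range.

## Working session

There is one attempt and no reset: what is moved stays moved. The work goes in short steps, Python scripts to look and compute and a tool call to move; the robot and the scene stay as the last step left them, time stands still between calls to the robot, and variables do not carry over. Pictures are saved under pics/ and viewed, and the job is handed in when it is done.

Besides the shell and the picture viewer there is one more tool, called after "Call:" as name(argument=value, ...) on one line, values as JSON. apply_moves: Moves the arm, as the interface text tells. Its arguments: {"type":"object","properties":{"rows":{"type":"array","items":{"type":"array","items":{"type":"number"}}},"grip":{"type":"number"},"squeeze":{"type":"number"}},"required":["rows"]}

```bash
mkdir -p pics
python3 - <<'E'
from station import ctrl
import cv2
o=ctrl.get_obs()
for k in o: print(k,o[k])
for n in("scene","top","wrist"):
    d=ctrl.get_image(n); cv2.imwrite(f"pics/{n}0.png",d["color"])
    R=cv2.Rodrigues(d["rvec"])[0]; print(n,d["mtx"].tolist(),(-R.T@d["tvec"].ravel()).tolist(),R.tolist())
E
```

```text
t 0.0
q [-1.23500693e+00  5.33743028e-02  1.61430734e+00 -4.09295804e-05
  1.47602830e+00 -1.18975547e-01]
dq [-0.00127154 -0.00040139  0.00247892 -0.0011732   0.00062783 -0.00086642]
effort [ 1.29070690e-03 -3.93679833e+01 -3.70175564e+01  9.75970238e-05
  7.02433259e-03  9.78004323e-06]
tool_pos [ 0.274324   -0.56086904  0.23004425]
tool_rot [-3.05867962e+00 -7.07735894e-01  4.23176244e-04]
contact_force [ 0.40855599 -0.61576065 -0.88898183]
wrist_torque [-0.00256427 -0.00210032 -0.00272519]
opening 0.08537248525136137
scene [[489.61329240582154, 0.0, 245.74064117716298], [0.0, 489.61329240582154, 190.39234206262913], [0.0, 0.0, 1.0]] [0.9927701238985915, -0.8938357409268259, 1.1580071774218539] [[0.8762005204061526, 0.4817881019122586, 0.012364177925379916], [0.36108503881606846, -0.6392609761260196, -0.6789425595332839], [-0.3192025106154174, 0.5993543436550632, -0.7340872754370713]]
top [[346.56677481215405, 0.0, 259.2375814586005], [0.0, 346.56677481215405, 188.53705945556908], [0.0, 0.0, 1.0]] [0.34907324287525976, -0.035889020946353205, 0.9977077865204769] [[0.13819242491948203, -0.9904047254735918, 0.001154752983443308], [-0.9632732032503576, -0.13467758577832856, -0.2323073046391705], [0.23023377162064818, 0.030990767149271445, -0.9726417545822464]]
wrist [[318.0893292072365, 0.0, 251.84439875863302], [0.0, 318.0893292072365, 188.87768170923374], [0.0, 0.0, 1.0]] [0.3414880666494344, -0.5273912316009043, 0.3749578037238738] [[0.4393635147721422, -0.8983071433570005, -0.0019945126861926066], [-0.8583613086821054, -0.42047862474356656, 0.29396188509958676], [-0.2649067112109724, -0.12744411452689564, -0.9558150616242883]]
```

View pics/scene0.png

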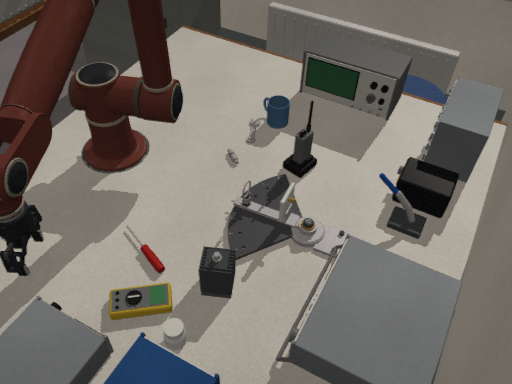

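View pics/top0.png

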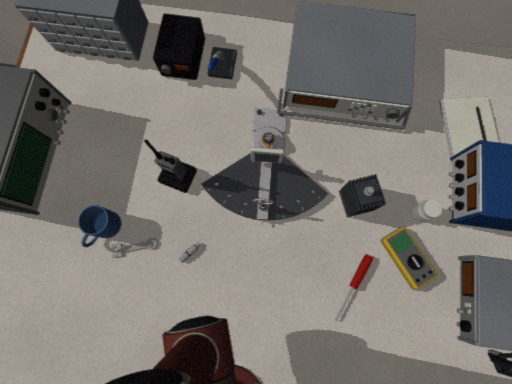

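View pics/wrist0.png

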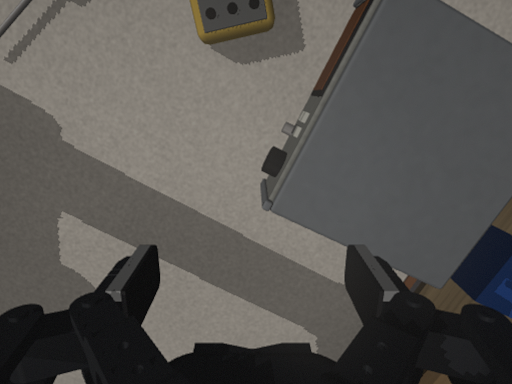

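Run:
```python
import cv2
a=cv2.imread("pics/scene0.png")[160:260,190:350];b=cv2.imread("pics/top0.png")[90:230,190:340]
cv2.imwrite("pics/sz.png",cv2.resize(a,None,fx=5,fy=5,interpolation=cv2.INTER_CUBIC))
cv2.imwrite("pics/tz.png",cv2.resize(b,None,fx=4,fy=4,interpolation=cv2.INTER_CUBIC))
```

```text
(no output)
```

View pics/sz.png

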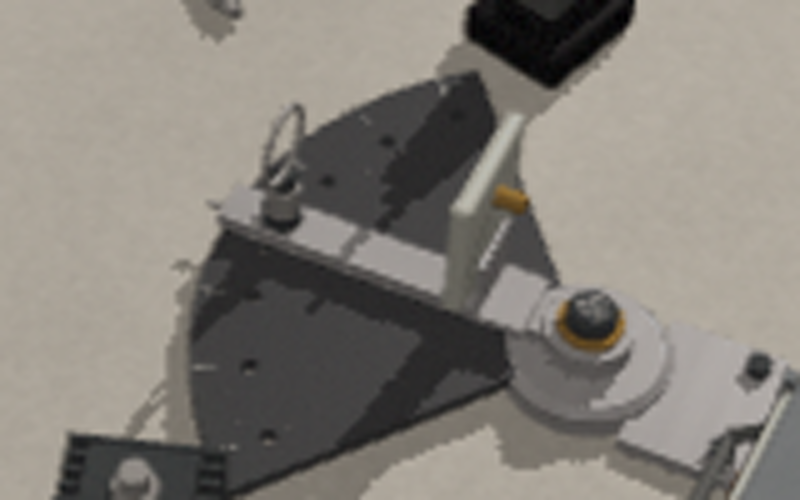

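View pics/tz.png

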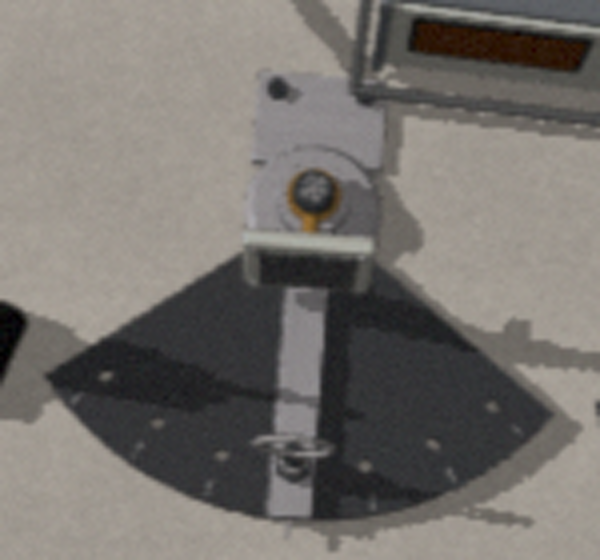

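```bash
cat > h.py <<'E'
import numpy as np,cv2
from station import ctrl
def cam(n):
    d=ctrl.get_image(n);return d
def ray(d,u,v):
    R=cv2.Rodrigues(d["rvec"])[0];c=-R.T@np.ravel(d["tvec"])
    k=R.T@np.linalg.inv(d["mtx"])@[u,v,1];return c,k/np.linalg.norm(k)
def onz(d,u,v,z):
    c,k=ray(d,u,v);return c+k*(z-c[2])/k[2]
def tri(*rs):
    A=sum(np.eye(3)-np.outer(k,k) for c,k in rs);b=sum((np.eye(3)-np.outer(k,k))@c for c,k in rs)
    return np.linalg.solve(A,b)
def proj(d,p): return cv2.projectPoints(np.array(p,float).reshape(-1,3),d["rvec"],d["tvec"],d["mtx"],None)[0].reshape(-1,2)
E
python3 - <<'E'
from h import *
from scipy.optimize import least_squares
t=cam("top");s=cam("scene")
P=np.array([onz(t,190+(x+.5)/4-.5,90+(y+.5)/4-.5,.02) for x,y in [(105,376),(157,424),(222,456),(366,466),(432,444),(492,407)]])
ang=np.radians([45,30,15,-15,-30,-45])
def f(p): # direction from pivot at yaw p2+pi, +y side = clockwise
    th=p[2]+np.pi-ang
    return np.r_[p[0]+.2*np.cos(th)-P[:,0],p[1]+.2*np.sin(th)-P[:,1]]
r=least_squares(f,[.7,-.05,0]);print("pivot,yaw",r.x,"res mm",(r.fun*1e3).round(1))
x,y,w=r.x
# scene check on holes
for a,b in [(388,142),(328,181),(250,366),(267,437),(457,117)]: print(onz(s,190+(a+.5)/5-.5,160+(b+.5)/5-.5,.02).round(3))
for a in ang: print("model",np.round([x+.2*np.cos(w+np.pi-a),y+.2*np.sin(w+np.pi-a)],3))
rc=np.array([x-.2*np.cos(w),y-.2*np.sin(w)]);print("ring xy",rc)
sx=lambda a,b:ray(s,190+(a+.5)/5-.5,160+(b+.5)/5-.5)
tx=lambda a,b:ray(t,190+(a+.5)/4-.5,90+(b+.5)/4-.5)
# ring in top view: ends (255,443),(329,450); scene top(297,107) left(267,160) right(300,135)
for z in(.1,.128): print(z,proj(s,[*rc,z]),proj(t,[*rc,z]))
print("ring top tri",tri(sx(297,106),tx(291,437)))
E
```

```text
pivot,yaw [ 0.72691244 -0.00996753  0.06071715] res mm [-0.4  0.4  0.1 -0.6 -0.3  0.8  0.4  0.2  0.7  0.7 -1.2 -0.7]
[0.552 0.078 0.02 ]
[0.535 0.03  0.02 ]
[ 0.564 -0.122  0.02 ]
[ 0.597 -0.162  0.02 ]
[0.581 0.119 0.02 ]
model [0.577 0.123]
model [0.548 0.079]
model [0.531 0.03 ]
model [ 0.537 -0.073]
model [ 0.56 -0.12]
model [ 0.594 -0.16 ]
ring xy [ 0.52728098 -0.0221035 ]
0.1 [[245.41834365 188.01840479]] [[263.0029939  201.80881448]]
0.128 [[245.53246965 181.46243057]] [[263.13118462 199.67572952]]
ring top tri [ 0.53215369 -0.01760244  0.1279866 ]
```

Call:
apply_moves(rows=[[0,0,-4,0,0,0],[0,0,-8,0,0,0],[0,0,-12,0,0,0],[0,0,-12,0,0,0]], grip=1, squeeze=20)

```text
t: 0.65
tool_pos: [0.2753, -0.5634, 0.3592]
tool_rot: [3.049, 0.706, 0.002]
contact_force: [0.3, -0.6, 1.2]
opening: 0.0283
```

```bash
python3 -c "
from station import ctrl
o=ctrl.get_obs();print(o['q'].tolist(),o['tool_pos'],o['tool_rot'],o['opening'])"
```

```text
[-1.2349482116893395, 0.005897642977538545, 1.4509375501202029, -2.636807717560769e-05, 1.6729611732593337, -0.11898050158789361] [ 0.27525045 -0.56340031  0.35918734] [3.04927745e+00 7.05651777e-01 1.95704842e-03] 0.028300785482452608
```

Call:
apply_moves(rows=[[0,0,0,1.5,0,0],[0,0,0,3,0,0],[0,0,0,4.5,0,0],[0,0,0,6,0,0],[0,0,0,6,0,0]])

```text
t: 1.15
tool_pos: [0.2756, -0.5645, 0.353]
tool_rot: [-2.562, -0.593, 0.159]
contact_force: [-0.2, 0.4, -1.3]
opening: -0.0001
```

```bash
python3 -c "
from station import ctrl
o=ctrl.get_obs();print(o['q'].tolist(),o['tool_pos'],o['tool_rot'],o['opening'])"
```

```text
[-1.2131397776575341, 0.3538229455194995, 1.1303324582205228, -0.059323485999442774, 2.1752804736521236, -0.11784292487483725] [ 0.27561877 -0.56447735  0.35297043] [-2.5622205  -0.59277841  0.1587191 ] -0.00014518235672599948
```

Call:
apply_moves(rows=[[0,0,0,-1.5,0,0],[0,0,0,-3,0,0],[0,0,0,-4.5,0,0],[0,0,0,-6,0,0],[0,0,0,-7.5,0,0],[0,0,0,-9,0,0],[0,0,0,-10.5,0,0],[0,0,0,-12,0,0],[0,0,0,-12,0,0]])

```text
t: 2.05
tool_pos: [0.2744, -0.5607, 0.3496]
tool_rot: [2.559, 0.592, 0.159]
contact_force: [-0.3, 0.8, -1.2]
opening: -0.0003
```

Run:
```python
from station import ctrl
import numpy as np
from scipy.optimize import least_squares
o=ctrl.get_obs();print(o['q'].round(3).tolist(),o['tool_pos'],o['tool_rot'],o['opening'])
Q=np.array([[-1.235,.05337,1.6143,0,1.47603],[-1.23495,.0059,1.45094,0,1.67296],[-1.21314,.35382,1.13033,-.0593,2.17528],o['q'][:5]])
T=np.array([[.274324,-.560869,.230044],[.27525,-.5634,.359187],[.275619,-.564477,.35297],o['tool_pos']])
r=np.hypot(T[:,0],T[:,1]);z=T[:,2]
a=Q[:,1];b=a+Q[:,2];c=b+Q[:,4]
def f(p):
    h,a2,a3,d,e=p # e elbow offset
    return np.r_[a2*np.sin(a)+a3*np.sin(b)+e*np.cos(b)+d*np.sin(c)-r, h+a2*np.cos(a)+a3*np.cos(b)-e*np.sin(b)+d*np.cos(c)-z]
s=least_squares(f,[.3,.4,.5,.2,0]);print(s.x,s.fun)
```

```text
[-1.269, -0.326, 1.823, 0.085, 1.127, -0.169] [ 0.27436727 -0.56074124  0.34960648] [2.55853193 0.59165929 0.15890467] -0.0002671183072300647
[0.24490015 0.41948978 0.61477918 0.27926251 0.09600568] [ 3.80678781e-05  4.34302259e-04 -2.80215964e-04 -3.05020121e-04
 -5.31606375e-04  4.75996081e-04  3.42377077e-04 -2.86766478e-04]
```

Run:
```python
import numpy as np
from scipy.optimize import least_squares
h,a2,a3,d,e=[0.2449,0.4195,0.6148,0.2793,0.096]
def fk(q): 
    a=q[0];b=a+q[1];c=b+q[2]
    return np.array([a2*np.sin(a)+a3*np.sin(b)+e*np.cos(b)+d*np.sin(c), h+a2*np.cos(a)+a3*np.cos(b)-e*np.sin(b)+d*np.cos(c),c])
for R,z in((.55,.1),(.43,.15),(.55,.13)):
  for t in range(10,90,10):
    for q0 in([-.8,2.2,.6],):
        s=least_squares(lambda q:fk(q)-[R,z,np.pi/2+np.radians(t)],q0)
        print(R,z,t,s.x.round(2),round(s.cost,5))
```

```text
0.55 0.1 10 [-0.21  2.57 -0.62] 0.0
0.55 0.1 20 [-0.37  2.57 -0.28] 0.0
0.55 0.1 30 [-0.45  2.53  0.02] 0.0
0.55 0.1 40 [-0.45  2.45  0.27] 0.0
0.55 0.1 50 [-0.4   2.35  0.49] 0.0
0.55 0.1 60 [-0.33  2.25  0.7 ] 0.0
0.55 0.1 70 [-0.23  2.13  0.89] 0.0
0.55 0.1 80 [-0.12  2.02  1.07] 0.0
0.43 0.15 10 [-1.28  2.99  0.03] 0.00084
0.43 0.15 20 [-1.58  2.99  0.52] 0.00061
0.43 0.15 30 [-1.81  2.99  0.92] 4e-05
0.43 0.15 40 [-1.31  2.77  0.82] 0.0
0.43 0.15 50 [-1.06  2.61  0.89] 0.0
0.43 0.15 60 [-0.86  2.48  1.  ] 0.0
0.43 0.15 70 [-0.69  2.36  1.12] 0.0
0.43 0.15 80 [-0.54  2.25  1.26] 0.0
0.55 0.13 10 [-0.35  2.6  -0.5 ] 0.0
0.55 0.13 20 [-0.49  2.58 -0.17] 0.0
0.55 0.13 30 [-0.54  2.53  0.11] 0.0
0.55 0.13 40 [-0.52  2.44  0.35] 0.0
0.55 0.13 50 [-0.46  2.34  0.57] 0.0
0.55 0.13 60 [-0.37  2.23  0.76] 0.0
0.55 0.13 70 [-0.27  2.11  0.95] 0.0
0.55 0.13 80 [-0.16  2.    1.13] 0.0
```

```bash
cat >> h.py <<'E'
from scipy.spatial.transform import Rotation as Ro
def tgt(psi,t):
    z=np.array([np.cos(psi)*np.cos(t),np.sin(psi)*np.cos(t),-np.sin(t)]); yu=np.array([np.cos(psi)*np.sin(t),np.sin(psi)*np.sin(t),np.cos(t)])
    return z,yu
def rowto(p,Rt):
    o=ctrl.get_obs();R=Ro.from_rotvec(o['tool_rot'])
    return (R.inv().apply(np.asarray(p)-o['tool_pos'])*100).round(2),((R.inv()*Rt).as_rotvec()/np.radians(5)).round(2)
E
python3 - <<'E'
from h import *
from scipy.optimize import least_squares
h,a2,a3,d,e=[0.2449,0.4195,0.6148,0.2793,0.096]
def fk(q): 
    a=q[0];b=a+q[1];c=b+q[2]
    return np.array([a2*np.sin(a)+a3*np.sin(b)+e*np.cos(b)+d*np.sin(c), h+a2*np.cos(a)+a3*np.cos(b)-e*np.sin(b)+d*np.cos(c),c])
for t in(45,50):
  z,yu=tgt(-.05,np.radians(t)); W=np.array([.528,-.021,.112])
  F=W+.025*z+.025*yu
  for k in(0,.05,.09):
    p=F-k*z;s=least_squares(lambda q:fk(q)-[np.hypot(p[0],p[1]),p[2],np.pi/2+np.radians(t)],[-.6,2.3,.6]);print(t,k,p.round(3),s.x.round(2),s.cost<1e-8)
  o=ctrl.get_obs();R=Ro.from_rotvec(o['tool_rot']).as_matrix();print(R.round(2).tolist())
  sg=np.sign(R[2,1])
  Y=sg*yu;Rt=Ro.from_matrix(np.c_[np.cross(Y,z),Y,z])
  print(sg,rowto(F-.09*z,Rt))
E
```

```text
45 0 [ 0.563 -0.023  0.112] [-0.41  2.37  0.4 ] True
45 0.05 [ 0.528 -0.021  0.147] [-0.62  2.43  0.54] True
45 0.09 [ 0.5   -0.02   0.176] [-0.78  2.47  0.67] True
[[0.9, 0.38, 0.22], [0.44, -0.78, -0.45], [0.0, 0.5, -0.87]]
1.0 (array([ 44.01, -42.23,  -4.33]), array([-2.7 ,  7.46, -9.72]))
50 0 [ 0.563 -0.023  0.109] [-0.38  2.32  0.5 ] True
50 0.05 [ 0.531 -0.021  0.147] [-0.56  2.37  0.63] True
50 0.09 [ 0.505 -0.02   0.178] [-0.7   2.4   0.75] True
[[0.9, 0.38, 0.22], [0.44, -0.78, -0.45], [0.0, 0.5, -0.87]]
1.0 (array([ 44.5 , -41.89,  -4.39]), array([ -1.8 ,   7.02, -10.02]))
```

Call:
apply_moves(rows=[[3.1,-2.7,-0.8,-0.19,0.53,-0.7],[6.3,-5.5,-1.6,-0.39,1.07,-1.39],[9.4,-8.2,-2.4,-0.58,1.6,-2.08],[12.6,-10.9,-3.2,-0.77,2.13,-2.78],[15.7,-13.6,-4.0,-0.96,2.66,-3.47],[18.9,-16.4,-4.8,-1.16,3.2,-4.17],[22,-19.1,-5.6,-1.35,3.73,-4.86],[25.1,-21.8,-6.4,-1.54,4.26,-5.55],[28.3,-24.5,-7.2,-1.73,4.8,-6.25],[31.4,-27.3,-8.1,-1.93,5.33,-6.94],[34.6,-30,-8.9,-2.12,5.86,-7.64],[37.7,-32.7,-9.7,-2.31,6.4,-8.33],[40.9,-35.5,-10.5,-2.5,6.93,-9.03],[44,-38.2,-11.3,-2.7,7.46,-9.72],[44,-38.2,-11.3,-2.7,7.46,-9.72],[44,-38.2,-11.3,-2.7,7.46,-9.72]], grip=0.4)

```text
t: 3.65
tool_pos: [0.5, -0.019, 0.2571]
tool_rot: [1.795, 1.712, 0.708]
contact_force: [-0.3, 0.1, 0.6]
opening: 0.0513
```

Run:
```python
from h import *
o=ctrl.get_obs();print(o['q'].round(3).tolist(),o['opening'],o['contact_force'])
z,yu=tgt(-.05,np.radians(45)); F=np.array([.528,-.021,.112])+.025*z+.025*yu
Rt=Ro.from_matrix(np.c_[np.cross(yu,z),yu,z])
print(rowto(F-.09*z,Rt))
for n in("scene","top","wrist"): cv2.imwrite(f"pics/{n}1.png",cam(n)["color"])
```

```text
[-0.278, -0.851, 2.37, 0.214, 0.861, -0.305] 0.05133328930386781 [-0.3088743   0.14265964  0.64088999]
(array([-0.06, -5.78,  5.75]), array([-0.  , -0.01,  0.02]))
```

View pics/scene1.png

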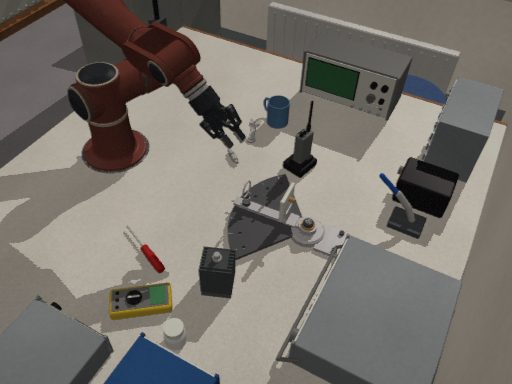

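View pics/wrist1.png

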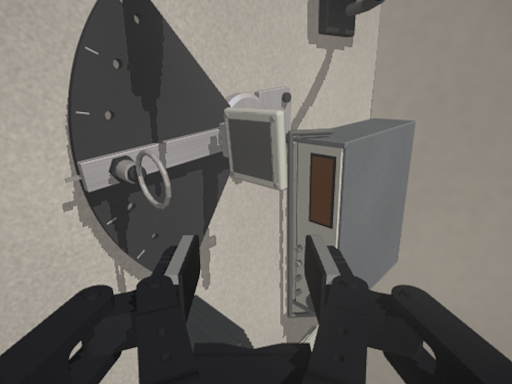

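```bash
cat >> h.py <<'E'
def ringpts(c,yaw,r):
    a=np.linspace(0,2*np.pi,60);return np.array([[c[0]-r*np.cos(k)*np.sin(yaw),c[1]+r*np.cos(k)*np.cos(yaw),c[2]+r*np.sin(k)] for k in a])
def ov(n,c,yaw,f,box,s):
    d=cam(n);im=d["color"].copy();x0,y0,x1,y1=box
    im=cv2.resize(im[y0:y1,x0:x1],None,fx=s,fy=s,interpolation=cv2.INTER_CUBIC)
    for r,col in((.028,(0,0,255)),(.023,(0,255,0))):
        q=(proj(d,ringpts(c,yaw,r))-[x0,y0]+.5)*s
        cv2.polylines(im,[q.astype(int)],True,col,1)
    cv2.imwrite(f,im);return d
E
python3 - <<'E'
from h import *
ov("wrist",(.528,-.021,.1),.06,"pics/w1o.png",(70,100,270,240),4)
E
```

```text
(no output)
```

View pics/w1o.png

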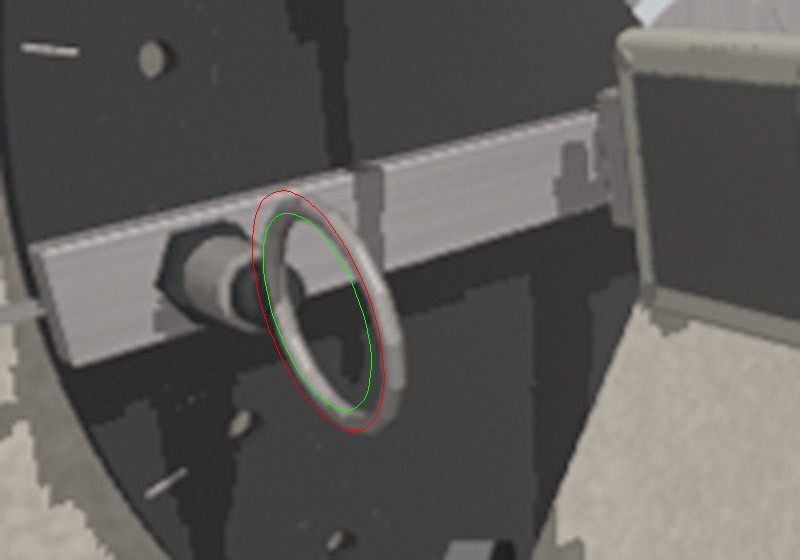

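Call:
apply_moves(rows=[[0,-1.9,2,0,0,0],[0,-3.7,4,0,0,0],[0,-5.6,6,0,0,0],[0,-5.6,6,0,0,0],[0,-5.6,6,0,0,0]])

```text
t: 4.35
tool_pos: [0.5028, -0.0221, 0.1759]
tool_rot: [1.799, 1.705, 0.707]
contact_force: [1.0, -0.3, 0.2]
opening: 0.0511
```

Run:
```python
from h import *
o=ctrl.get_obs();print(o['q'].round(3).tolist(),o['opening'],o['contact_force'])
ov("wrist",(.531,-.021,.1),.06,"pics/w2o.png",(40,100,240,240),4)
ov("scene",(.531,-.021,.1),.06,"pics/s2o.png",(180,130,310,230),6)
```

```text
[-0.282, -0.771, 2.466, 0.254, 0.688, -0.361] 0.051057732946621255 [ 1.03356262 -0.31500477  0.16024156]
```

View pics/w2o.png

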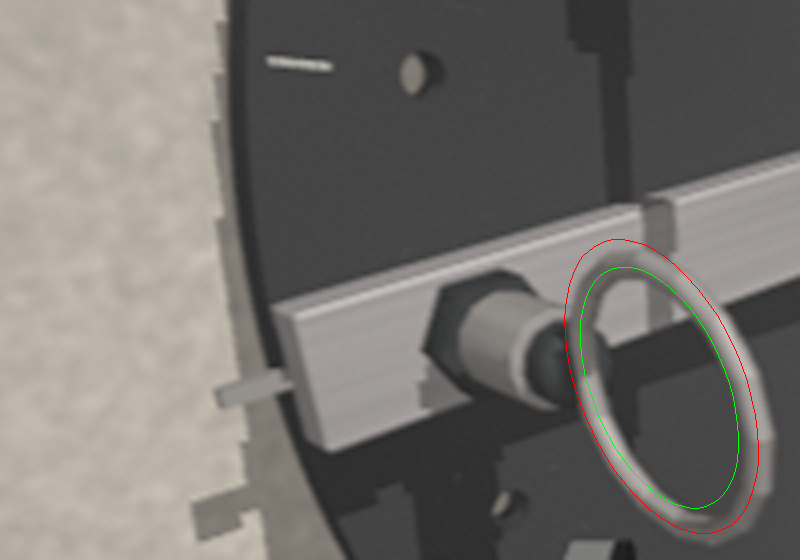

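View pics/s2o.png

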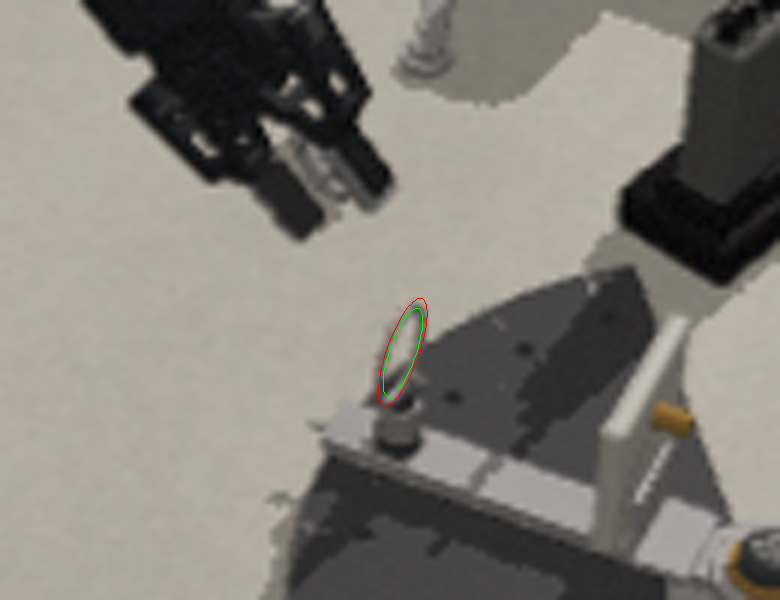

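Call:
apply_moves(rows=[[0,0,1.5,0,0,0],[0,0,3,0,0,0],[0,0,4.5,0,0,0],[0,0,6,0,0,0],[0,0,6,0,0,0]])

```text
t: 4.95
tool_pos: [0.5472, -0.0246, 0.1366]
tool_rot: [1.796, 1.703, 0.709]
contact_force: [0.5, -0.3, -0.2]
opening: 0.0512
```

Run:
```python
from h import *
o=ctrl.get_obs();print(o['q'].round(3).tolist(),o['opening'],o['contact_force'])
ov("wrist",(.531,-.021,.1),.06,"pics/w3o.png",(110,150,270,270),5)
ov("scene",(.531,-.021,.1),.06,"pics/s3o.png",(200,150,280,210),10)
```

```text
[-0.253, -0.519, 2.396, 0.295, 0.503, -0.403] 0.05120611036039645 [ 0.51824441 -0.28663524 -0.16873186]
```

View pics/w3o.png

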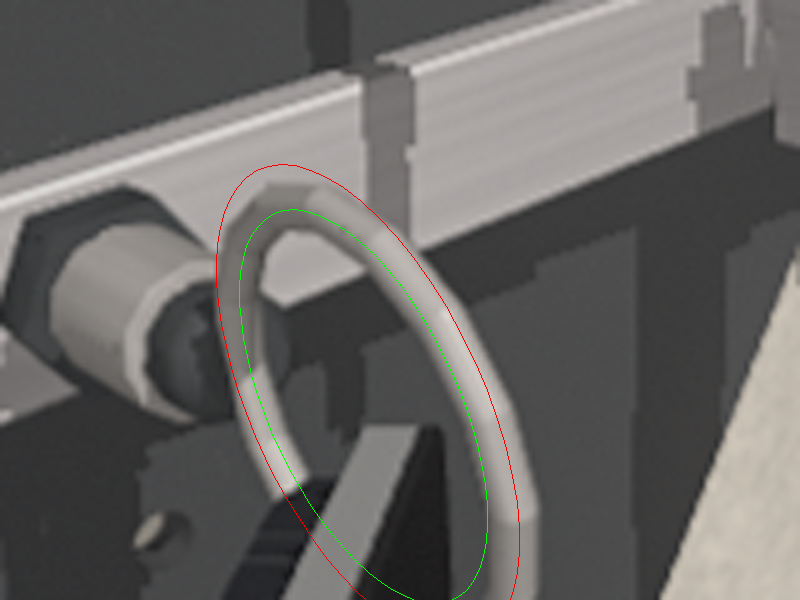

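View pics/s3o.png

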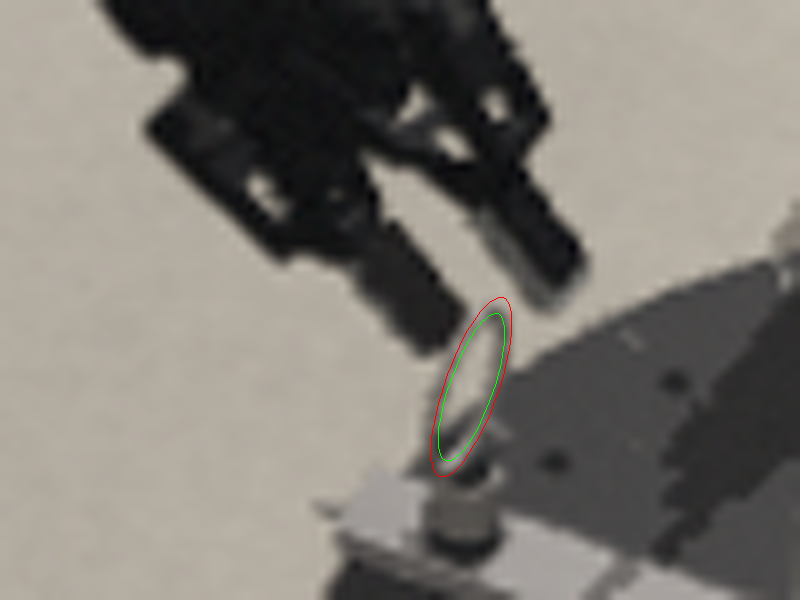

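Call:
apply_moves(rows=[[0.1,-0.3,0.5,0,0,0],[0.2,-0.5,1,0,0,0],[0.2,-0.5,2,0,0,0],[0.2,-0.5,3,0,0,0],[0.2,-0.5,3,0,0,0],[0.2,-0.5,3,0,0,0]])

```text
t: 5.65
tool_pos: [0.5647, -0.0235, 0.1129]
tool_rot: [1.794, 1.702, 0.71]
contact_force: [0.7, 0.2, -0.0]
opening: 0.0511
```

Run:
```python
from h import *
o=ctrl.get_obs();print(o['q'].round(3).tolist(),o['opening'],o['contact_force'])
ov("wrist",(.531,-.021,.1),.06,"pics/w4o.png",(110,150,270,270),5)
ov("scene",(.531,-.021,.1),.06,"pics/s4o.png",(200,150,280,210),10)
```

```text
[-0.238, -0.408, 2.368, 0.325, 0.418, -0.431] 0.05111035126543623 [ 0.66476332  0.15094928 -0.02880558]
```

View pics/w4o.png

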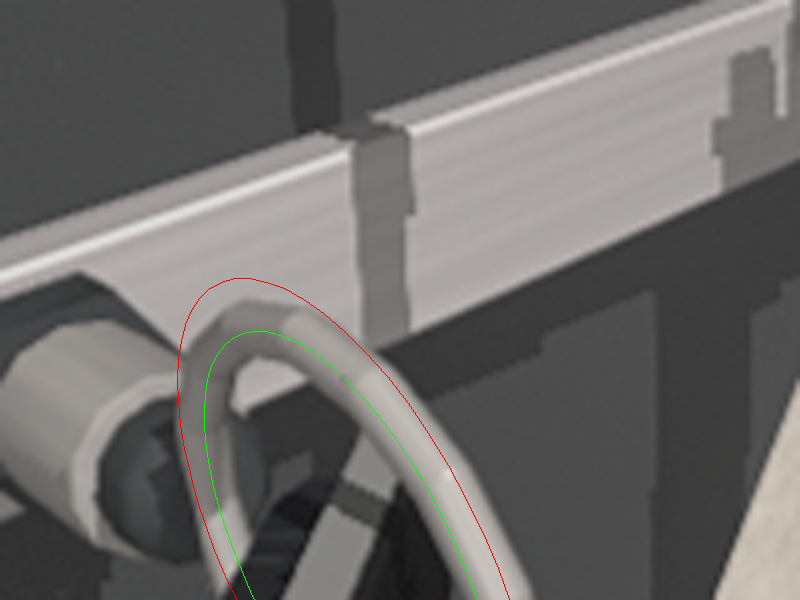

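View pics/s4o.png

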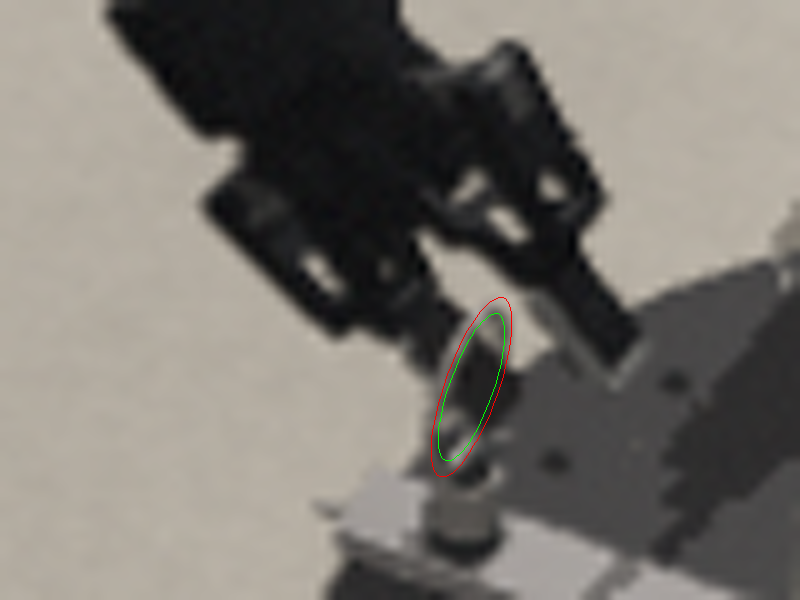

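Call:
apply_moves(rows=[[-0.1,0.3,-0.3,0,0,0],[-0.1,0.6,-0.6,0,0,0],[-0.1,0.9,-0.9,0,0,0],[-0.1,0.9,-0.9,0,0,0]])

```text
t: 6.15
tool_pos: [0.5632, -0.0243, 0.1244]
tool_rot: [1.796, 1.705, 0.707]
contact_force: [-3.3, -1.3, -4.9]
opening: 0.0512
```

Run:
```python
from h import *
d=cam("wrist");cv2.imwrite("pics/w5.png",d["color"])
```

```text
(no output)
```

View pics/w5.png

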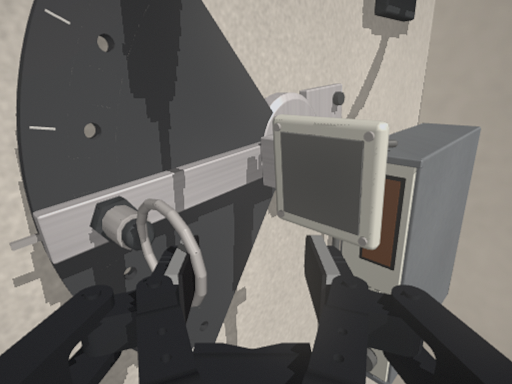

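Call:
apply_moves(rows=[[0,0.2,-0.2,0,0,0],[0,0.4,-0.4,0,0,0],[0,0.6,-0.6,0,0,0],[0,0.8,-0.8,0,0,0],[0,1.0,-1.0,0,0,0],[0,1.0,-1.0,0,0,0],[0,1.0,-1.0,0,0,0]])

```text
t: 6.9
tool_pos: [0.5623, -0.0239, 0.1371]
tool_rot: [1.798, 1.707, 0.706]
contact_force: [-4.8, -0.8, -10.0]
opening: 0.0514
```

Run:
```python
from h import *
d=ov("scene",(.530,-.022,.114),.06,"pics/s6.png",(200,150,280,210),10)
d=cam("wrist");cv2.imwrite("pics/w6.png",d["color"])
```

```text
(no output)
```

View pics/s6.png

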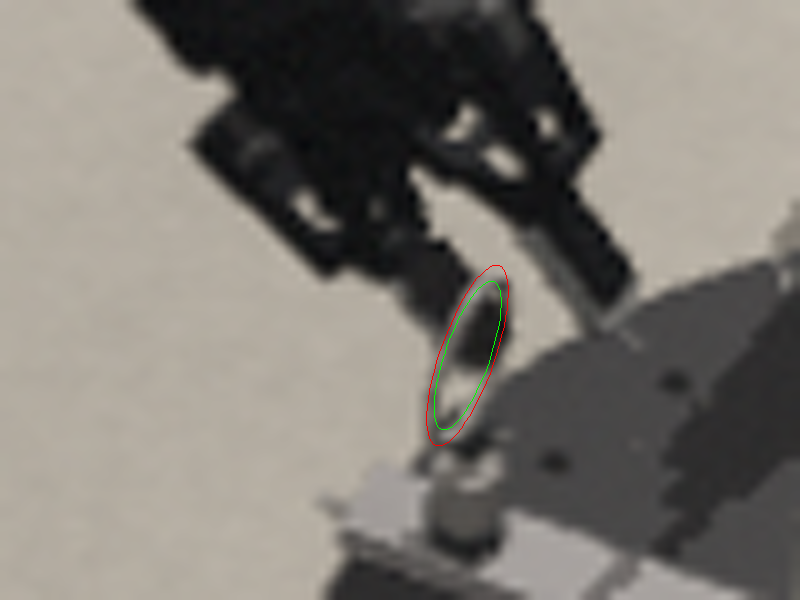

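View pics/w6.png

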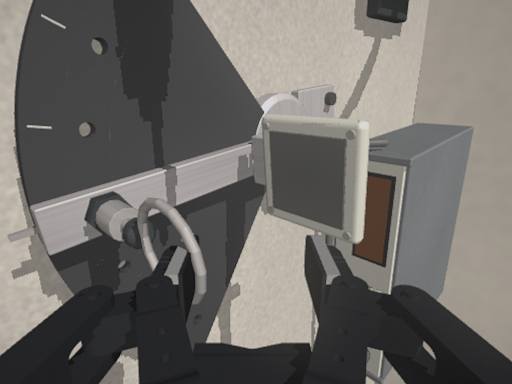

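Call:
apply_moves(rows=[[0.25,0,0,0,0,0],[0.5,0,0,0,0,0],[0.75,0,0,0,0,0],[1,0,0,0,0,0],[1.25,0,0,0,0,0],[1.5,0,0,0,0,0],[1.75,0,0,0,0,0],[2,0,0,0,0,0],[2.25,0,0,0,0,0],[2.5,0,0,0,0,0],[2.75,0,0,0,0,0],[3,0,0,0,0,0],[3.25,0,0,0,0,0],[3.5,0,0,0,0,0],[3.75,0,0,0,0,0],[4,0,0,0,0,0],[4,0,0,0,0,0]])

```text
t: 8.7
tool_pos: [0.5633, 0.0171, 0.1355]
tool_rot: [1.801, 1.71, 0.706]
contact_force: [-7.2, 1.0, -8.5]
opening: 0.051
```

Run:
```python
from h import *
a=.19;w=.0607-a
c=(.7269-.2*np.cos(w),-.00997-.2*np.sin(w),.114);print(c)
d=ov("scene",c,w,"pics/s7.png",(200,140,300,215),8)
d=cam("wrist");cv2.imwrite("pics/w7.png",d["color"])
d=cam("top");cv2.imwrite("pics/t7.png",cv2.resize(d["color"][90:230,190:340],None,fx=4,fy=4,interpolation=cv2.INTER_CUBIC))
```

```text
(np.float64(0.5285695210650886), np.float64(0.015818003518083032), 0.114)
```

View pics/s7.png

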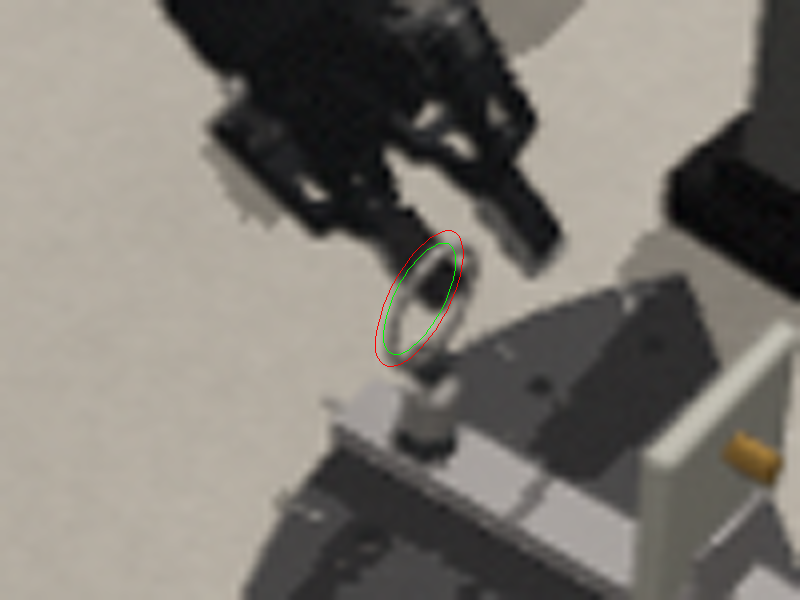

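View pics/w7.png

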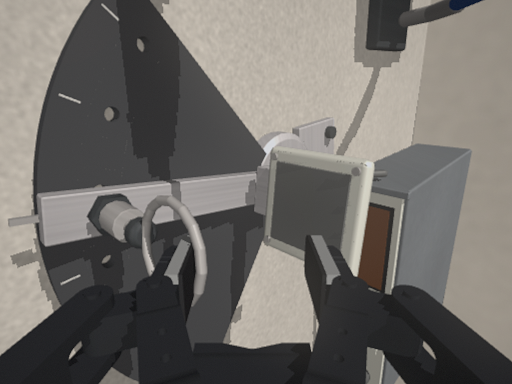

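View pics/t7.png

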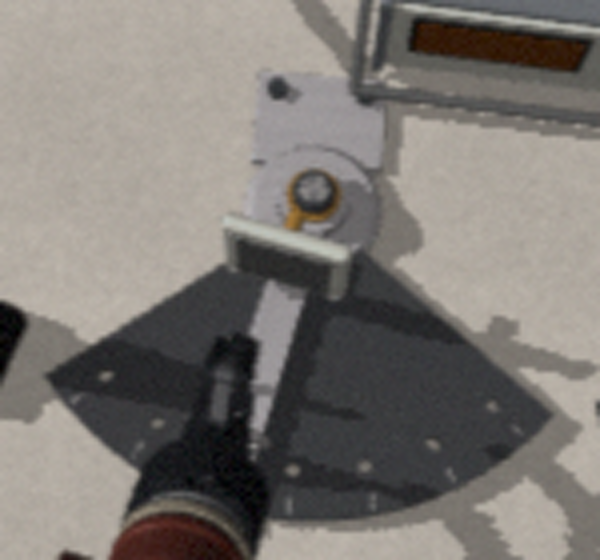

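```bash
cat >> h.py <<'E'
def armang(n,d=None,radii=np.arange(.10,.185,.005),save=None):
    """sample grey on circles on plane z=.036 about the pivot; bright bar's edges -> angle"""
    d=d or cam(n);g=cv2.cvtColor(d["color"],cv2.COLOR_BGR2GRAY).astype(np.float32)
    A=np.arange(-.35,.6,.002);P=np.array([[[.7269-r*np.cos(.0607-a),-.00997-r*np.sin(.0607-a),.036] for a in A] for r in radii])
    uv=proj(d,P).reshape(len(radii),len(A),2).astype(np.float32)
    I=cv2.remap(g,uv[...,0],uv[...,1],cv2.INTER_LINEAR)
    if save: cv2.imwrite(save,cv2.resize(I,None,fx=1.5,fy=16,interpolation=cv2.INTER_NEAREST))
    out=[]
    for r,row in zip(radii,I):
        b=row>110;ix=np.flatnonzero(b)
        if len(ix)==0: continue
        runs=np.split(ix,np.flatnonzero(np.diff(ix)>3)+1);k=max(runs,key=len)
        out.append((round(float(r),3),round(float(A[k[0]]),3),round(float(A[k[-1]]),3),round((A[k[0]]+A[k[-1]])/2,3),round((A[k[-1]]-A[k[0]])*r*1e3)))
    return out
E
python3 - <<'E'
from h import *
for n in("scene","top","wrist"):
    print(n)
    for o in armang(n,save=f"pics/pol_{n}.png"): print(o)
E
```

```text
scene
(0.1, 0.04, 0.266, np.float64(0.153), 23)
(0.105, 0.048, 0.332, np.float64(0.19), 30)
(0.11, 0.056, 0.346, np.float64(0.201), 32)
(0.115, 0.066, 0.336, np.float64(0.201), 31)
(0.12, 0.07, 0.33, np.float64(0.2), 31)
(0.125, 0.074, 0.326, np.float64(0.2), 32)
(0.13, 0.08, 0.32, np.float64(0.2), 31)
(0.135, 0.088, 0.316, np.float64(0.202), 31)
(0.14, 0.096, 0.308, np.float64(0.202), 30)
(0.145, 0.102, 0.3, np.float64(0.201), 29)
(0.15, 0.102, 0.286, np.float64(0.194), 28)
(0.155, 0.104, 0.298, np.float64(0.201), 30)
(0.16, 0.106, 0.296, np.float64(0.201), 30)
(0.165, 0.108, 0.294, np.float64(0.201), 31)
(0.17, 0.11, 0.296, np.float64(0.203), 32)
(0.175, 0.116, 0.294, np.float64(0.205), 31)
(0.18, 0.118, 0.29, np.float64(0.204), 31)
top
(0.1, 0.072, 0.366, np.float64(0.219), 29)
(0.105, 0.078, 0.358, np.float64(0.218), 29)
(0.11, 0.08, 0.35, np.float64(0.215), 30)
(0.115, 0.09, 0.26, np.float64(0.175), 20)
(0.12, 0.09, 0.248, np.float64(0.169), 19)
(0.125, 0.1, 0.24, np.float64(0.17), 18)
(0.13, 0.102, 0.236, np.float64(0.169), 17)
(0.135, 0.11, 0.232, np.float64(0.171), 16)
(0.14,
[... 527 characters left out ...]
0.12, 0.088, 0.356, np.float64(0.222), 32)
(0.125, 0.094, 0.35, np.float64(0.222), 32)
(0.13, -0.266, 0.076, np.float64(-0.095), 44)
(0.135, -0.342, 0.338, np.float64(-0.002), 92)
(0.14, 0.084, 0.336, np.float64(0.21), 35)
(0.145, 0.154, 0.292, np.float64(0.223), 20)
(0.15, -0.146, -0.05, np.float64(-0.098), 14)
(0.155, -0.18, -0.082, np.float64(-0.131), 15)
(0.16, -0.242, -0.11, np.float64(-0.176), 21)
(0.165, 0.234, 0.316, np.float64(0.275), 14)
(0.17, 0.204, 0.312, np.float64(0.258), 18)
(0.175, -0.098, 0.1, np.float64(0.001), 35)
(0.18, 0.17, 0.308, np.float64(0.239), 25)[ WARN:0@1.290] global loadsave.cpp:1063 imwrite_ Unsupported depth image for selected encoder is fallbacked to CV_8U.
```

View pics/pol_wrist.png

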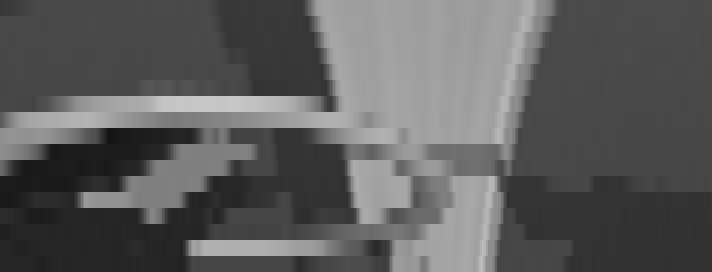

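View pics/pol_scene.png

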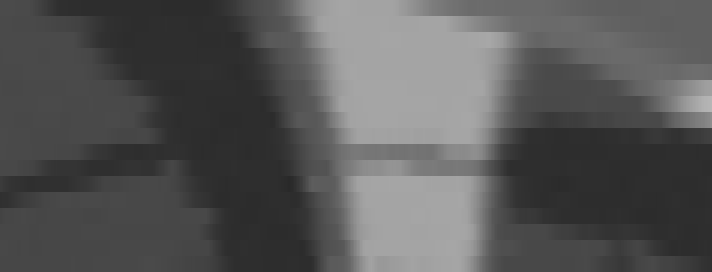

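```bash
python3 - <<'E' 2>/dev/null
from h import *
for n in("scene","top"):
    d=cam(n);d=dict(d);d["color"]=cv2.imread(f"pics/{n}0.png")
    o=armang(n,d);print(n,[ (x[0],float(x[3]),x[4]) for x in o])
o=ctrl.get_obs();print(o['contact_force'],o['tool_pos'])
E
```

```text
scene [(0.1, -0.02, 31), (0.105, -0.015, 30), (0.11, -0.021, 31), (0.115, -0.016, 30), (0.12, -0.019, 30), (0.125, -0.016, 30), (0.13, -0.012, 30), (0.135, -0.016, 30), (0.14, -0.016, 29), (0.145, -0.043, 22), (0.15, 0.034, 8), (0.155, -0.01, 29), (0.16, -0.014, 29), (0.165, -0.012, 30), (0.17, -0.011, 31), (0.175, -0.012, 29), (0.18, -0.011, 31)]
top [(0.1, 0.0, 28), (0.105, -0.002, 28), (0.11, -0.003, 28), (0.115, 0.002, 28), (0.12, 0.008, 28), (0.125, 0.006, 28), (0.13, 0.005, 28), (0.135, 0.003, 28), (0.14, -0.001, 28), (0.145, -0.028, 20), (0.155, 0.02, 21), (0.16, 0.005, 27), (0.165, 0.005, 27), (0.17, 0.004, 28), (0.175, 0.001, 27), (0.18, 0.049, 18)]
[-6.99855317  1.36819312 -8.60919881] [0.56330029 0.01701605 0.13544769]
```

Call:
apply_moves(rows=[[0.2,0,0,0,0,0],[0.4,0,0,0,0,0],[0.6,0,0,0,0,0],[0.8,0,0,0,0,0],[0.9,0,0,0,0,0],[0.9,0,0,0,0,0],[0.9,0,0,0,0,0]])

```text
t: 9.8
tool_pos: [0.5638, 0.0262, 0.1356]
tool_rot: [1.802, 1.709, 0.706]
contact_force: [-4.0, 1.1, -9.6]
opening: 0.051
```

```bash
python3 - <<'E' 2>/dev/null
from h import *
for n,b in(("scene",-.0145),("top",.002)):
    o=armang(n);print(n,[ (x[0],round(float(x[3])-b,3),x[4]) for x in o if x[4]>25])
E
```

```text
scene [(0.105, 0.236, 27), (0.11, 0.26, 32), (0.115, 0.259, 31), (0.12, 0.26, 31), (0.125, 0.258, 31), (0.13, 0.257, 31), (0.135, 0.259, 31), (0.14, 0.258, 30), (0.145, 0.261, 28), (0.15, 0.256, 27), (0.155, 0.256, 30), (0.16, 0.258, 30), (0.165, 0.26, 30), (0.17, 0.262, 31), (0.175, 0.261, 32), (0.18, 0.26, 31)]
top [(0.1, 0.256, 29), (0.105, 0.255, 29), (0.11, 0.259, 30), (0.115, 0.254, 29)]
```

Call:
apply_moves(rows=[[0.05,-0.2,0.2,0,0,0],[0.05,-0.4,0.4,0,0,0],[0.05,-0.6,0.6,0,0,0],[0.05,-0.8,0.8,0,0,0],[0.05,-1.0,1.0,0,0,0],[0.05,-1.2,1.2,0,0,0],[0.05,-1.4,1.4,0,0,0],[0.05,-1.5,1.5,0,0,0],[0.05,-1.5,1.5,0,0,0],[0.05,-1.5,1.5,0,0,0]])

```text
t: 10.9
tool_pos: [0.5647, 0.0263, 0.1157]
tool_rot: [1.8, 1.707, 0.708]
contact_force: [-0.1, 0.7, -0.4]
opening: 0.0511
```

```bash
python3 - <<'E' 2>/dev/null
from h import *
for n,b in(("scene",-.0145),("top",.002)):
    o=armang(n);print(n,[ (x[0],round(float(x[3])-b,3),x[4]) for x in o if x[4]>25])
w=.0607-.262;c=(.729-.2*np.cos(w),-.012-.2*np.sin(w),.1)
ov("scene",c,w,"pics/s8.png",(200,140,300,215),8)
cv2.imwrite("pics/w8.png",cam("wrist")["color"])
print(ctrl.get_obs()['contact_force'])
E
```

```text
scene [(0.105, 0.239, 27), (0.11, 0.262, 31), (0.115, 0.261, 30), (0.12, 0.262, 31), (0.125, 0.263, 31), (0.13, 0.263, 32), (0.135, 0.262, 31), (0.14, 0.259, 30), (0.145, 0.263, 27), (0.15, 0.257, 28), (0.155, 0.26, 30), (0.16, 0.261, 31), (0.165, 0.263, 31), (0.17, 0.265, 31), (0.175, 0.266, 30), (0.18, 0.265, 32)]
top [(0.1, 0.262, 29), (0.105, 0.262, 29), (0.11, 0.259, 29), (0.115, 0.259, 29), (0.12, 0.251, 28)]
[-0.62285729 -0.10841352  0.026796  ]
```

View pics/s8.png

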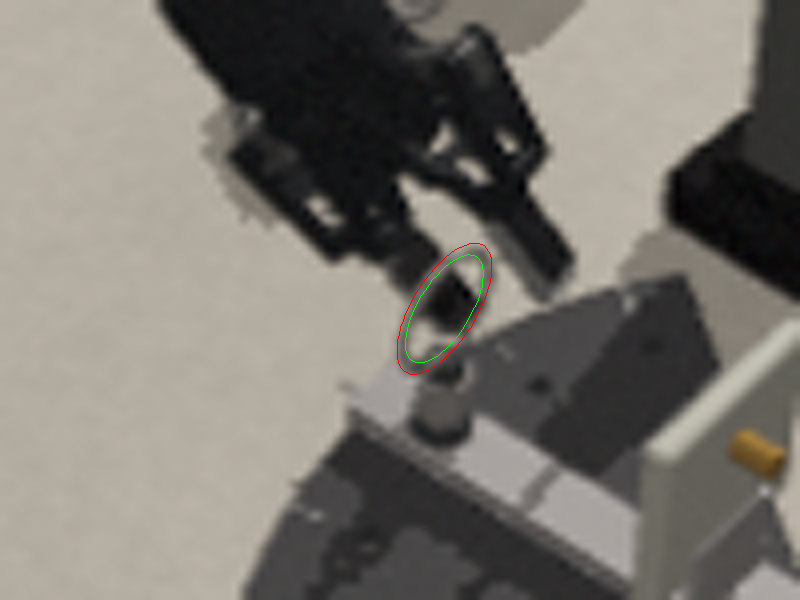

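View pics/w8.png

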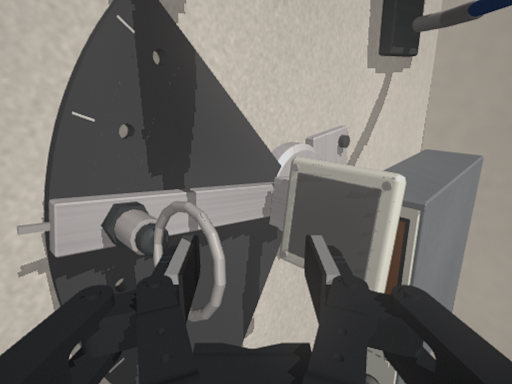

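Call:
apply_moves(rows=[[0,-0.2,0.2,0,0,0],[0,-0.2,0.2,0,0,0],[0,-0.2,-0.5,0,0,0],[0,-0.2,-1.2,0,0,0],[0,-0.2,-2,0,0,0],[0,-0.2,-3,0,0,0],[0,-0.2,-4.5,0,0,0],[0,-0.2,-6,0,0,0],[0,-0.2,-8,0,0,0],[0,-0.2,-8,0,0,0]])

```text
t: 12.1
tool_pos: [0.5066, 0.0295, 0.1736]
tool_rot: [1.797, 1.705, 0.711]
contact_force: [0.9, -0.5, 0.4]
opening: 0.0511
```

```bash
python3 - <<'E' 2>/dev/null
from h import *
for n,b in(("scene",-.0145),("top",.002)):
    o=armang(n);print(n,[ (x[0],round(float(x[3])-b,3),x[4]) for x in o if x[4]>25])
w=.0607-.262;c=(.729-.2*np.cos(w),-.012-.2*np.sin(w),.1)
ov("scene",c,w,"pics/s9.png",(200,140,300,215),8)
ov("wrist",c,w,"pics/w9.png",(20,100,240,265),3)
print(ctrl.get_obs()['contact_force'])
E
```

```text
scene [(0.11, 0.258, 31), (0.115, 0.261, 30), (0.12, 0.262, 30), (0.125, 0.263, 31), (0.13, 0.263, 31), (0.135, 0.263, 31), (0.14, 0.26, 30), (0.145, 0.265, 27), (0.15, 0.256, 27), (0.155, 0.26, 30), (0.16, 0.262, 30), (0.165, 0.263, 30), (0.17, 0.265, 31), (0.175, 0.265, 30), (0.18, 0.265, 31)]
top [(0.1, 0.262, 29), (0.105, 0.261, 29), (0.11, 0.259, 29), (0.115, 0.26, 29), (0.12, 0.257, 30), (0.125, 0.26, 30), (0.13, 0.26, 30), (0.135, 0.259, 29), (0.14, 0.26, 29), (0.145, 0.267, 26), (0.155, 0.251, 27), (0.16, 0.258, 29), (0.165, 0.258, 29), (0.17, 0.257, 29)]
[-0.15068208 -0.43555885  0.08351399]
```

View pics/s9.png

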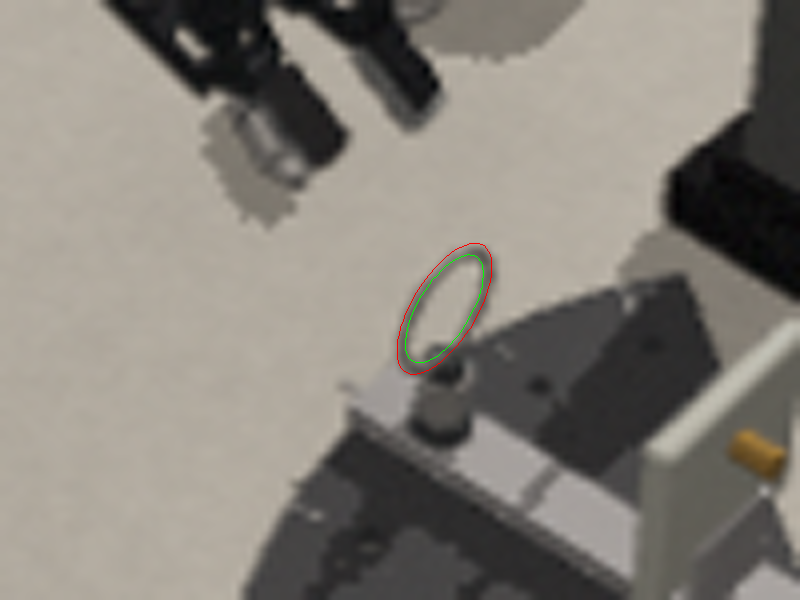

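View pics/w9.png

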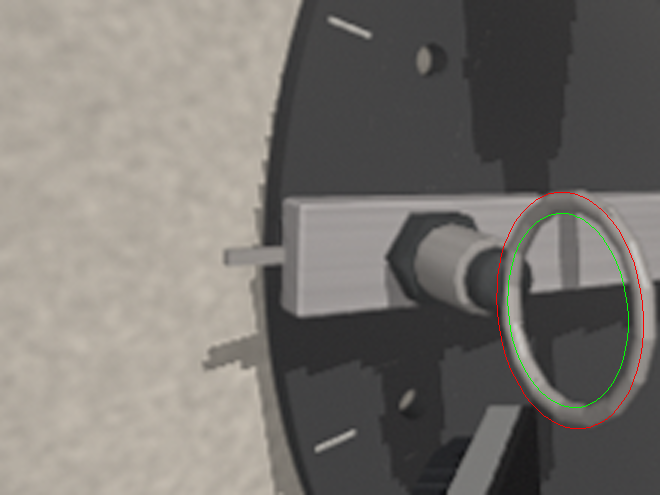

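```bash
python3 - <<'E' 2>/dev/null
from h import *
d=cam("scene");a=cv2.imread("pics/scene0.png")
R=lambda im,x,y:cv2.resize(im[y:y+50,x:x+38],None,fx=10,fy=10,interpolation=cv2.INTER_CUBIC)
cv2.imwrite("pics/cmp.png",np.hstack([R(a,228,172),R(d["color"],234,162)]))
t=cam("top");cv2.imwrite("pics/t9.png",cv2.resize(t["color"][170:220,215:290],None,fx=10,fy=10,interpolation=cv2.INTER_CUBIC))
w=.0607-.262
for D in((.727,-.010),(.729,-.012)):
  for z in(0,.008):
    c=np.array([D[0]-.2*np.cos(w),D[1]-.2*np.sin(w),.1+z]);
    print(D,z,"top-of-ring scene",(proj(d,c+[0,0,.0255])[0]-[234,162]+.5)*10,"bottom",(proj(d,c-[0,0,.0255])[0]-[234,162]+.5)*10,"top img",(proj(t,c+[0,0,.0255])[0]-[215,170]+.5)*10)
c=np.array([.728-.2*np.cos(.0607),-.011-.2*np.sin(.0607),.1]);print("start",(proj(d,c+[0,0,.0255])[0]-[228,172]+.5)*10,(proj(d,c-[0,0,.0255])[0]-[228,172]+.5)*10)
E
```

```text
(0.727, -0.01) 0 top-of-ring scene [215.53480884 100.07542016] bottom [211.14184417 218.08893202] top img [287.7160165  262.09243787]
(0.727, -0.01) 0.008 top-of-ring scene [216.24443958  81.01175314] bottom [211.81634407 199.96902705] top img [286.34765316 255.44154204]
(0.729, -0.012) 0 top-of-ring scene [218.30264176 106.55959271] bottom [213.83494734 224.55574038] top img [296.55043043 255.62668068]
(0.729, -0.012) 0.008 top-of-ring scene [219.02437063  87.49803236] bottom [214.520903   206.43898521] top img [295.26036644 248.92192489]
start [181.78669692 109.09979813] [179.69580914 226.82335451]
```

View pics/cmp.png

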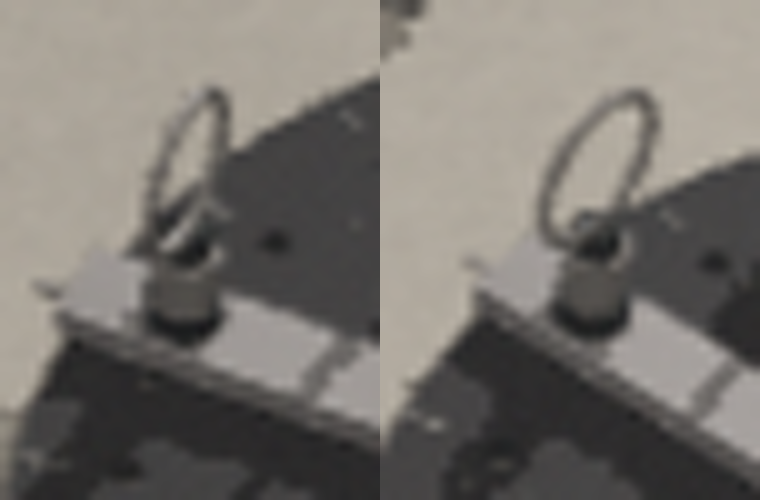

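View pics/t9.png

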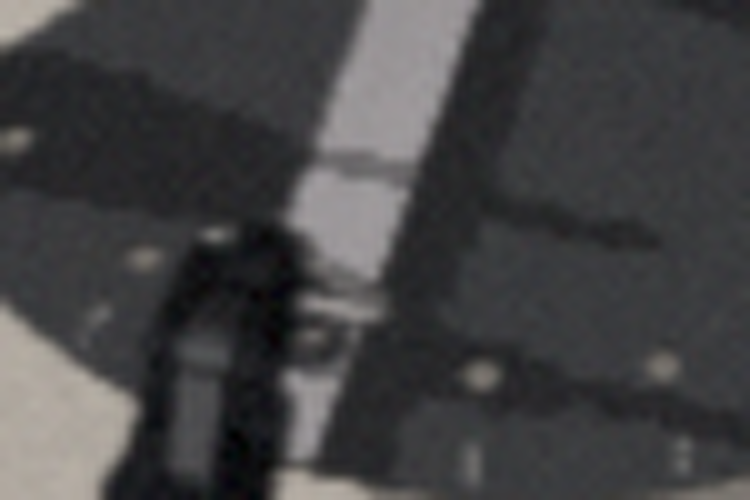

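```bash
python3 -c "
from station import ctrl
o=ctrl.get_obs();print(o['t'],o['contact_force'],abs(o['dq']).max());print(ctrl.finish_job())"
```

```text
12.4 [ 0.437347   -0.32624348  0.66511095] 0.0038482660563131954
the job is handed in; nothing more can be done
None
```

I hooked the lower finger under the top of the ring and lifted the pin about 14 mm while the arm was still at its starting hole. I then swung the arm one hole towards the radio, lowered the ring until the spring seated the pin, and pulled the finger straight back out. I handed the job in at 12.4 s.

- **Arm angle:** it read 0.263 rad in the scene view and 0.260 rad in the top view, against a target of 0.262. Those readings are corrected for the offset each camera showed at the start; the raw scene reading was about 0.015 rad lower.
- **Pin home:** the ring stands no higher over its collar than in the first picture. A pin still resting on the plate would show about 2 pixels higher.
- **Forces:** the largest wrist reading I saw was about 11 N, during the lift and swing. It was near zero at the end, with the fingers about 70 mm clear of the ring.
- **Disagreement:** the ring's position differed by 2–3 mm between the wrist and the fixed cameras. There was enough room inside the ring for that.
- **Not checked:** I did not measure the other things on the bench again at the end. The arm passed above them, and the readings between moves showed no contact other than with the ring.

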